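# Pop open the key box and hand over the scooter key

### The arm

A 6-joint arm with a two-finger parallel gripper is mounted at the origin on the work surface. World frame = base frame: x ahead of the robot, y to its left, z up, the work surface at z = 0. Lengths are in m, angles in rad, forces in N, time in s.
With the tool pointing down it reaches from about 0.325 to 0.775 m from the base axis. Payload 5.5 kg.
Tool frame: the origin (TCP) lies at the very end of the fingers, on their centre line; the grasp point (between the pads) lies bot.grip_point_offset behind it (bot.grip_point_offset is the distance from the TCP to the grasp point, in m); z points along the fingers, y is the direction in which the jaws open and shut (so a half turn about z gives the same grasp; the last joint's range is limited). The gripper opens to 85 mm and grips with 20 to 120 N. Pads are 22 mm wide; open, the fingers measure 114 mm over their backs; the gripper's body (76 mm by 85 mm) begins 54 mm behind the grasp point. The pads swing forward as they close: fully open they stand 13 mm farther back than shut.
Start: joints at [-1.247, 0.091, 1.231, -0, 1.82, -0.057], TCP at [0.223, -0.557, 0.231] pointing down, gripper open.
Joint ranges: [-2.87, 2.87], [-0.86, 2.18], [0.17, 2.46], [-1.51, 4.65], [0.06, 2.69], [-2.65, 2.65]. Speed limits (rad/s): [2.57, 2.57, 3.01, 3.14, 3.14, 3.14].

### API

Orientations are given as a rotation vector (axis times angle).
In Python, from station import bot, claw, kinematics, status, capture, job, spot_in, silhouettes, landmark_of gives the robot as it stands. Calls block until the motion is done:
- bot.move_ptp(position, orientation): joint-space move of the TCP to a pose.
- bot.movel(position, feed=0.15, ori=None, force_limit=None): straight line of the TCP; ori=None keeps the orientation; feed is the mean speed in m/s. With force_limit (N) it stops when the force on the tool has changed by that much, and returns True; else False.
- bot.set_joints(angles): joint-space move.
- claw.move_gripper(opening, f_grip=None): finger opening in m; f_grip is the grip in N (None keeps the last); returns when the fingers have stopped.
- bot.sleep(seconds).
- kinematics.inverse_kinematics(position, orientation): joint angles nearest the present ones, or None.
- status.sense(): the state.
- capture(name): name is "scene" or "top" or "wrist"; returns a dict with "color" (420x560x3 uint8, blue, green, red), "fx", "fy", "cx", "cy" (pixels), "world_to_cam" (4x4, takes a point from world to camera coordinates). Camera axes: x right, y down, z forward; pixel columns grow to the right and rows downward; lengths in m; the calibration is good to about 2 mm. A picture is of the moment at which its call begins. There is no depth.
A pose or a line that the arm cannot do raises bot.PlanningError and nothing moves.
- job.hand_in(): hands the job in, once; it reports no verdict.
Trained networks look in a picture, given as the dict that the camera call returned (one of the last four; its "shot" number tells which), for a name from the list of things; names that differ only in an ending like _2 or _b are one class to them, and where a whole thing is asked for, a point or a joint stands for the part that bears it (a point fixed in the world has none). Each returns a list of dicts, best first, with "conf" (0 to 1); they miss things now and then, are a little off and sometimes report something else, mostly with a low value. They report only what shows in the picture. A call takes as long as a camera call. They do not tell look-alikes from the thing itself.
- spot_in(picture, name): "centre" ([x, y, z] in m, in world coordinates, good to about 4 mm: the middle of the surface that is visible of it).
- silhouettes(picture, name): "region" (420x560 bool, what is visible of it).
- landmark_of(picture, name): "centre" ([x, y, z] in m, in world coordinates, good to about 4 mm: a listed point, or the origin of a listed thing).
The state is a dict: "time": time; "joint_pos": joint angles; "qd": joint speeds; "effort": joint torques, N m; "position": TCP position; "tool_rot": TCP orientation; "force": force on the tool from outside, world axes, zero at the start; "wrist_torque": the same for the moment, N m; "gripper_width": finger opening in m.
Only numpy, scipy, OpenCV 4.12 (cv2) and the standard library are available. Lean on these libraries where they do the work, as an engineer would, in place of code of your own. Each camera call takes 0.05 s, during which the arm holds its last target.

### The job

Gently press down the front of the closed grey key box's sprung lid until its push-to-release latch lets go, without forcing it hard against its stop, then move away and let the lid swing fully open by itself, keeping clear of it from then on. Then take the scooter key (oblong fob with a steel blade) out of the box and lay it flat in the shallow wooden tray, setting it down by hand rather than dropping it, and let go. Leave the round tag in the box and everything else on the desk where it is.

Things in the scene. Friction and masses are not known exactly. Their poses are not given: they have to be found in the camera images.
- keybox_floor (a point): Grey steel key box, fixed, 170 (x) by 226 (y) by 75 mm high, walls 5 mm. Point: centre of its raised inner floor, 30 mm above the desk, 45 mm below the rim; x from the front edge (robot side) to the hinge edge, z up. Inside: a divider along x at y = 0, 10 mm above the floor, and in the front middle a black latch housing, 68 mm wide, reaching to 42 mm before the centre.
- lid (a joint): Lid angle (rad): 0 shut and latched, below 0 (to -0.16) pressed in, 1.80 fully open, leaning back 103 degrees. A 155 by 212 mm plate let into the box's top, hinged along the far edge, 78 mm beyond the box centre, 73 mm above the desk. Once unlatched it swings up by itself on a damped spring in about 4 s, its front edge rising at about 8 cm/s.
- lid_press (a point): Where to press: on the lid's top, 130 mm from the hinge, midway across, by a bright strip; 73 mm above the desk, moves with the lid. Pressed straight down it yields lightly (2 N) for 1 to 14 mm, then against 6 to 7 N for 2 to 3 mm till the latch lets go; about 1 mm deeper is a stop, about 7 N per mm. The depth differs each time, unseen. 11 to 14 N means stop reached, latch free; stay under 25 N.
- key_fob (a point): Scooter key, loose, flat on the box floor in one half: black fob 54 (x) by 26 (y) by 16 mm (z), a steel blade 40 mm long, 8 wide, 3 thick out of its +x end; 94 mm in all, 45 g. Point: the fob's centre, half-way up; x points to the blade, z up. Pick it across its 26 mm width.
- tag_c (a point): Round black plastic locker tag, 36 mm across and 14 mm thick, loose in the other half of the box; its centre. To be left there.
- tray_in (a point): Shallow wooden hand-over tray, fixed, 160 mm (x) by 170 mm (y) outside, 18 mm high, walls and floor 5 mm thick; this point is the centre of its inner floor, 5 mm above the desk.
- mug: White mug, 80 mm across, 90 mm high, loose at the back of the desk; origin at its underside. Bystander.
- stapler: Black stapler, 125 mm long, 45 mm high, loose at the back of the desk; origin at its underside. Bystander.
Mind the look-alikes: they are no part of the job. There is more than one size of the part that bears tray_in; the job needs the middle-sized.

How it is judged:
By the outcome, as a careful person would: the job done as asked, in the order asked, and still so for the second after the job is handed in, with the robot touching nothing.
It also fails if it takes over 58 s, if anything falls off the work surface, if the arm or the gripper's body presses on something with over 40 N, if the wrist force passes 120 N, or if a joint passes its speed limit or range.

## Working session

There is one attempt and no reset: what is moved stays moved. The work goes in short steps, each a Python script; the robot and the scene stay as the last script left them, time stands still between calls to the robot, and variables do not carry over. Pictures are saved under pics/ and viewed, and the job is handed in when it is done.

```bash
mkdir -p pics; ls; cat > h.py <<'E'
import numpy as np, cv2
from station import bot, claw, kinematics, status, capture, job, spot_in, silhouettes, landmark_of
def proj(p,P):
    c=p["world_to_cam"]@np.append(P,1); return np.array([p["fx"]*c[0]/c[2]+p["cx"],p["fy"]*c[1]/c[2]+p["cy"]])
def unproj(p,uv,z):
    T=np.array(p["world_to_cam"]);R=T[:3,:3];o=-R.T@T[:3,3]
    d=R.T@np.array([(uv[0]-p["cx"])/p["fx"],(uv[1]-p["cy"])/p["fy"],1]); return o+d*(z-o[2])/d[2]
def save(p,n): cv2.imwrite(f"pics/{n}.png",p["color"])
E
python3 - <<'E'
from h import *
np.set_printoptions(precision=4,suppress=True)
s=status.sense();print(s["time"],s["position"],s["tool_rot"],s["force"],bot.grip_point_offset)
for c in ["scene","top"]:
    p=capture(c);save(p,c+"0")
    for n in ["keybox_floor","lid_press","tray_in"]:
        for r in landmark_of(p,n): print(c,n,np.array(r["centre"]),round(r["conf"],2),proj(p,r["centre"]))
print(status.sense()["time"])
E
```

```text
pics
0.0 [ 0.2229 -0.5567  0.2301] [-3.0829 -0.5942  0.0004] [ 0.183   0.1868 -0.0817] 0.0187
scene keybox_floor [ 0.5084 -0.1683  0.0277] 0.68 [195.145  280.1789]
scene lid_press [ 0.4568 -0.1752  0.0723] 0.64 [174.6355 261.0918]
scene tray_in [0.3601 0.1828 0.0039] 0.78 [246.9768 173.1876]
scene tray_in [0.2927 0.5107 0.009 ] 0.78 [296.7622 105.974 ]
scene tray_in [0.5636 0.1348 0.0067] 0.67 [290.8646 217.2944]
top lid_press [ 0.456  -0.1738  0.0706] 0.63 [382.3433 227.1531]
top tray_in [0.293  0.5117 0.0079] 0.94 [154.4428 282.0461]
top tray_in [0.567  0.1338 0.0055] 0.84 [278.7881 193.2274]
top tray_in [0.3619 0.188  0.0032] 0.77 [261.0544 259.3858]
0.4
```

View pics/scene0.png

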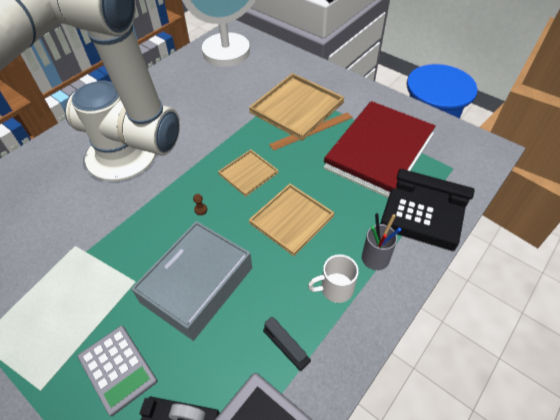

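View pics/top0.png

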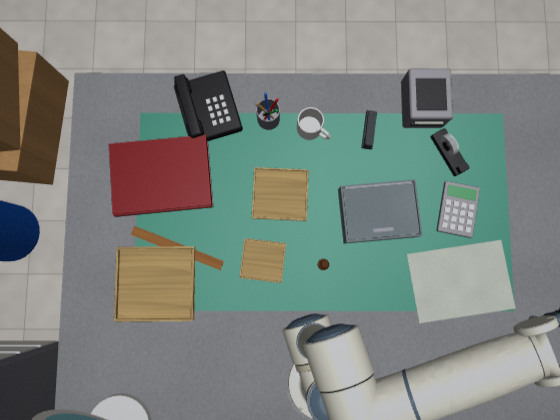

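Three trays: small at top (262,260), middle (280,194), large (154,284). The middle one should be 160x170 mm. I'll measure all three and crop the one at (280,194), and get the box's yaw.

```bash
python3 - <<'E'
from h import *
np.set_printoptions(precision=4,suppress=True)
p=capture("top")
for r in silhouettes(p,"tray_in"):
    print("none?",r["conf"])
for name,z in [("lid",0.073),("keybox_floor",0.075),("tray_in",0.018)]:
    for r in silhouettes(p,name):
        m=r["region"].astype(np.uint8); c=max(cv2.findContours(m,0,1)[0],key=cv2.contourArea)
        b=cv2.boxPoints(cv2.minAreaRect(c)); W=np.array([unproj(p,x,z) for x in b])
        print(name,round(r["conf"],2),b.mean(0),W.mean(0),np.linalg.norm(np.diff(W,axis=0),axis=1),"ang",[round(float(np.degrees(np.arctan2(*(W[i+1]-W[i])[1::-1]))),1) for i in range(2)])
# orange-ish colour segmentation for trays
hsv=cv2.cvtColor(p["color"],cv2.COLOR_BGR2HSV)
m=cv2.inRange(hsv,(8,60,90),(28,255,255))
for c in cv2.findContours(m,0,1)[0]:
    if cv2.contourArea(c)>800:
        b=cv2.boxPoints(cv2.minAreaRect(c)); W=np.array([unproj(p,x,0.018) for x in b]); print("wood",b.mean(0),W.mean(0),np.linalg.norm(np.diff(W,axis=0),axis=1),[round(float(np.degrees(np.arctan2(*(W[i+1]-W[i])[1::-1]))),1) for i in range(2)])
cv2.imwrite("pics/crop1.png",cv2.resize(p["color"][150:320,220:440],None,fx=3.5,fy=3.5,interpolation=cv2.INTER_CUBIC))
E
```

```text
none? 0.91
none? 0.82
none? 0.73
lid 0.69 [380.797  210.5326] [ 0.5059 -0.1701  0.073 ] [0.2173 0.1533 0.2143] ang [-84.8, -177.0]
keybox_floor 0.94 [379.3405 210.8247] [ 0.505  -0.1654  0.075 ] [0.2402 0.1727 0.2365] ang [-84.4, -176.7]
tray_in 0.91 [261.99 259.57] [0.3614 0.1847 0.018 ] [0.1248 0.132  0.1246] ang [-7.5, -98.0]
tray_in 0.82 [154.  283.5] [0.29   0.5105 0.018 ] [0.2501 0.2238 0.2452] ang [-89.9, -178.6]
tray_in 0.73 [379.346  210.1825] [ 0.5135 -0.1766  0.018 ] [0.2495 0.1824 0.2456] ang [-85.0, -177.3]
wood [262.4236 259.9709] [0.3602 0.1833 0.018 ] [0.1193 0.1282 0.1191] [-6.3, -96.8]
wood [158.6821 285.4885] [0.2848 0.4963 0.018 ] [0.2855 0.3232 0.2829] [-17.3, -109.3]
wood [279.7566 193.5981] [0.5645 0.1308 0.018 ] [0.1591 0.1704 0.1591] [-2.0, -92.4]
wood [ 16.8108 110.6351] [0.8313 0.9624 0.018 ] [0.3954 0.0647 0.395 ] [-5.0, -99.7]
```

View pics/crop1.png

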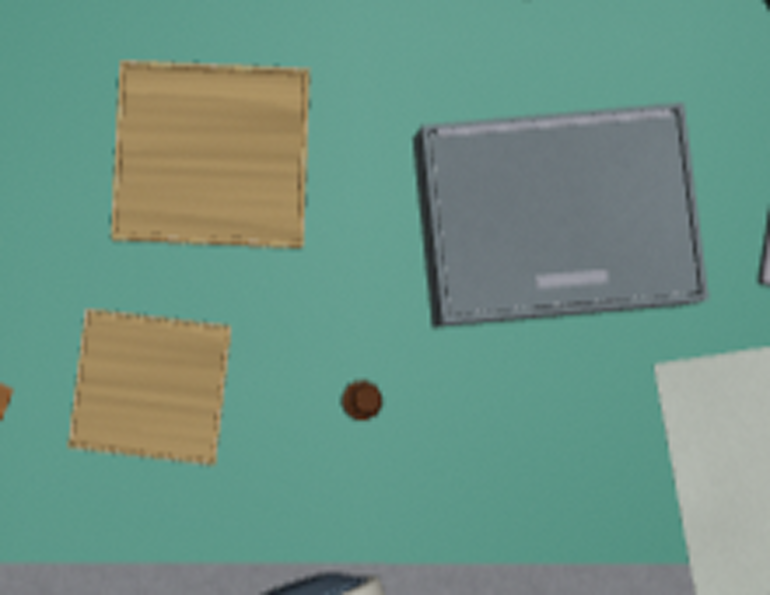

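The tray at top (280,194) measures 159x170 mm, so it is the middle one. The others are about 120x128 and 225x250. The box yaw is about +4.5°, and the press point from the geometry, (0.455,-0.173), agrees with the network. Next I press.

```bash
cat >> h.py <<'E'
from scipy.spatial.transform import Rotation as Ro
def down(yaw):  # tool z down, tool y along world dir yaw+90deg
    c,s=np.cos(yaw),np.sin(yaw)
    y=np.array([-s,c,0]);z=np.array([0,0,-1.]);x=np.cross(y,z)
    return Ro.from_matrix(np.array([x,y,z]).T).as_rotvec()
def ori(yaw):
    best=None
    for k in (0,np.pi):
        o=down(yaw+k);q=kinematics.inverse_kinematics([0.45,-0.1,0.15],o)
        if q is not None and (best is None or abs(q[5])<best[0]): best=(abs(q[5]),o)
    return best[1]
YAW=np.radians(4.6)
E
python3 - <<'E'
from h import *
np.set_printoptions(precision=4,suppress=True)
o=ori(YAW)
claw.move_gripper(0.0)
bot.move_ptp([0.456,-0.1735,0.095],o)
s=status.sense();print(s["time"],s["position"],s["force"],s["joint_pos"])
hit=bot.movel([0.456,-0.1735,0.048],feed=0.008,force_limit=10.5)
s=status.sense();print(hit,s["time"],s["position"],s["force"])
if hit:
    bot.movel([0.375,-0.18,0.15],feed=0.3)
    p=capture("scene");save(p,"rel")
    s=status.sense();print(s["time"],s["position"],s["force"])
E
```

```text
3.1333 [ 0.4561 -0.1743  0.0955] [0.3946 0.0704 0.4759] [-0.4344 -0.1983  1.7502 -0.0003  1.5888  1.0567]
True 6.7083 [ 0.4563 -0.1735  0.0651] [-2.2808 -0.0512  5.1082]
7.3 [ 0.375  -0.1798  0.1487] [-0.7261  0.8761  0.5067]
```

```bash
python3 - <<'E'
from h import *
bot.sleep(1.0)
p=capture("scene");save(p,"rel2");print(status.sense()["time"])
for r in landmark_of(p,"lid_press"): print(r)
E
```

```text
8.35
{'centre': [0.4615, -0.172, 0.0707], 'conf': 0.64}
```

View pics/rel2.png

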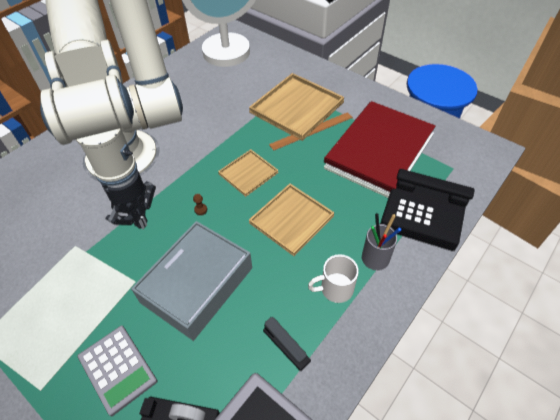

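The lid is still latched: the force transient tripped the limit early, at about 8 mm depth and 5 N. I'll press again in small steps with static readings.

```bash
python3 - <<'E'
from h import *
np.set_printoptions(precision=4,suppress=True)
o=ori(YAW)
P=[0.456,-0.1735]
bot.move_ptp([*P,0.09],o)
f0=status.sense()["force"][2]
bot.movel([*P,0.0745],feed=0.03,force_limit=10)
z=0.0745;ok=False
def fz():
    return np.mean([(bot.sleep(0.02),status.sense()["force"][2])[1] for _ in range(3)])-f0
while z>0.050:
    z-=0.001 if z>0.068 else 0.0005
    h=bot.movel([*P,z],feed=0.006,force_limit=12)
    f=fz(); print(round(z,4),round(status.sense()["position"][2],4),round(f,2),h)
    if f>10.8: ok=True;break
print(ok,status.sense()["time"])
if ok:
    bot.movel([0.375,-0.18,0.16],feed=0.3)
    bot.sleep(0.7)
    p=capture("scene");save(p,"rel3")
    s=status.sense();print(s["time"],s["position"],s["force"])
E
```

```text
0.0735 0.0735 -0.8 False
0.0725 0.0727 2.2 False
0.0715 0.0715 2.17 False
0.0705 0.0705 2.01 False
0.0695 0.0695 2.34 False
0.0685 0.0684 1.43 False
0.0675 0.0675 1.9 False
0.067 0.067 2.55 False
0.0665 0.0665 1.36 False
0.066 0.066 2.34 False
0.0655 0.0656 2.65 False
0.065 0.0652 4.08 False
0.0645 0.0649 6.02 False
0.064 0.0646 6.63 False
0.0635 0.0641 6.98 False
0.063 0.0637 6.41 False
0.0625 0.0635 8.2 False
0.062 0.0634 10.63 False
0.0615 0.0632 12.18 False
True 15.7167
17.0417 [ 0.375 -0.18   0.16 ] [0.0261 0.3379 0.2993]
```

View pics/rel3.png

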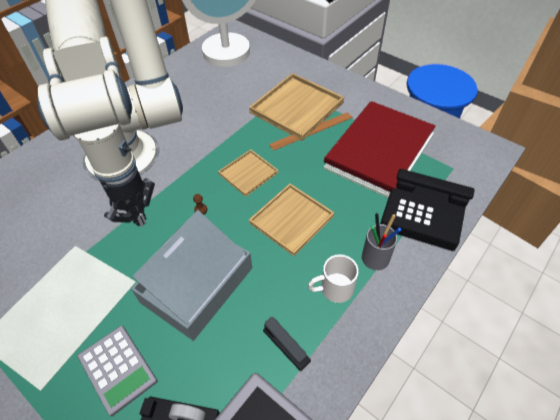

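The latch let go at 12 N static and the lid is rising. I'll wait for it to open, then look inside.

```bash
python3 - <<'E'
from h import *
np.set_printoptions(precision=4,suppress=True)
claw.move_gripper(0.06)
bot.sleep(3.0)
bot.movel([0.42,-0.175,0.26],feed=0.2)
for c in ["top","wrist","scene"]:
    p=capture(c);save(p,c+"1")
    for n in ["key_fob","tag_c","keybox_floor"]+(["lid_press"] if c!="wrist" else []):
        for r in landmark_of(p,n)[:3]: print(c,n,np.array(r["centre"]),round(r["conf"],2),proj(p,r["centre"]))
print(status.sense()["time"])
E
```

```text
top key_fob [ 0.5163 -0.2252  0.0376] 0.17 [396.5266 208.3129]
top keybox_floor [ 0.5062 -0.1659  0.0294] 0.8 [376.6666 211.8775]
top keybox_floor [ 0.779  -0.1496  0.0049] 0.58 [367.9707 127.4449]
top lid_press [ 0.617  -0.1584  0.1968] 0.89 [384.2766 165.4751]
top lid_press [ 0.7792  0.039  -0.0009] 0.41 [308.5789 127.769 ]
wrist tag_c [ 0.5172 -0.2259  0.0356] 0.68 [328.6223 100.1055]
wrist tag_c [ 0.5057 -0.1128  0.0405] 0.33 [230.2784 102.1533]
wrist keybox_floor [ 0.5108 -0.1703  0.0338] 0.91 [280.4492 101.8781]
scene key_fob [ 0.5089 -0.113   0.0365] 0.53 [210.9407 262.8077]
scene tag_c [ 0.5138 -0.2253  0.0377] 0.5 [178.3672 296.5703]
scene keybox_floor [ 0.5078 -0.1665  0.03  ] 0.72 [195.3487 279.0615]
scene lid_press [ 0.6177 -0.1563  0.1971] 0.57 [223.0926 266.1881]
22.0417
```

View pics/top1.png

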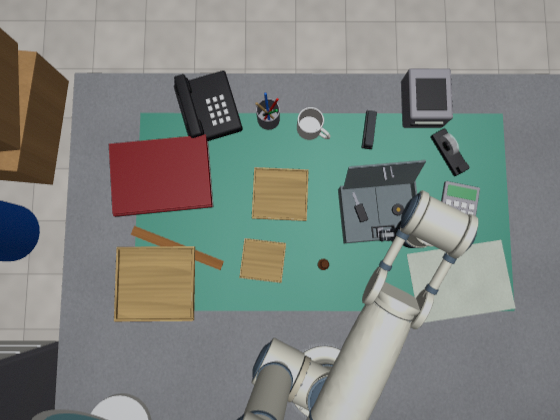

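View pics/wrist1.png

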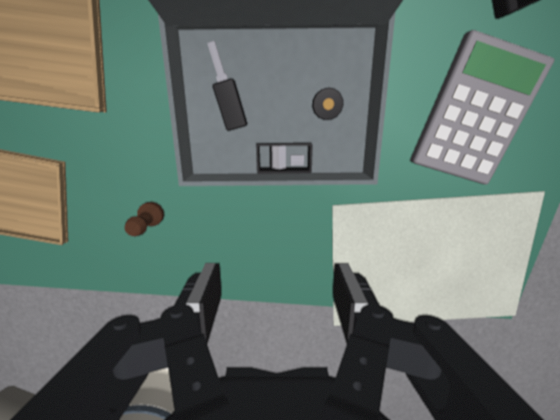

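View pics/scene1.png

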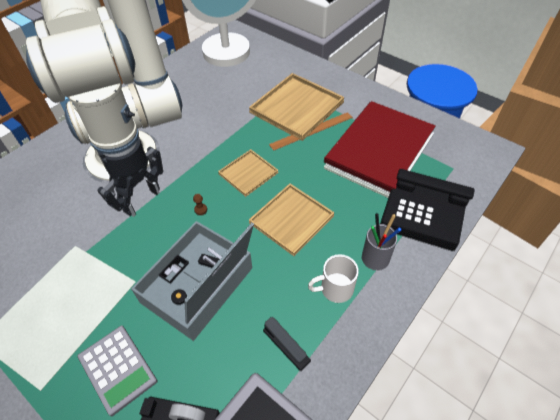

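The lid stands fully open. In the wrist picture the key is in the left half, with the fob at (230,104) and the blade tip at (211,43). The tag is at (328,103) in the right half. Next I measure the fob's pose.

```bash
python3 - <<'E'
from h import *
np.set_printoptions(precision=4,suppress=True)
p=capture("wrist");img=p["color"]
g=cv2.cvtColor(img,cv2.COLOR_BGR2GRAY)
m=np.zeros_like(g);m[70:140,195:265]=(g[70:140,195:265]<55)
c=max(cv2.findContours(m,0,1)[0],key=cv2.contourArea)
b=cv2.boxPoints(cv2.minAreaRect(c));print(b)
W=np.array([unproj(p,x,0.046) for x in b]);print(W,W.mean(0),np.linalg.norm(np.diff(W,axis=0),axis=1))
tip=unproj(p,(211,43),0.038);root=unproj(p,(222,78),0.038);print("blade",tip,root,np.degrees(np.arctan2(*(tip-root)[1::-1])),np.linalg.norm(tip-root))
for i in range(3): print(np.degrees(np.arctan2(*(W[i+1]-W[i])[1::-1])))
v=cv2.resize(img[10:190,150:390],None,fx=3,fy=3,interpolation=cv2.INTER_CUBIC)
cv2.polylines(v,[np.int32((b-[150,10])*3)],True,(0,0,255),1)
cv2.imwrite("pics/crop2.png",v)
for n in ["key_fob"]:
    for r in landmark_of(p,n): print(n,r)
    for r in spot_in(p,n): print(n,r)
E
```

```text
[[212.3439  85.3694]
 [233.2962  79.207 ]
 [246.7516 124.9554]
 [225.7993 131.1178]]
[[ 0.5225 -0.0932  0.046 ]
 [ 0.5307 -0.1163  0.046 ]
 [ 0.4832 -0.1335  0.046 ]
 [ 0.4743 -0.1094  0.046 ]] [ 0.5027 -0.1131  0.046 ] [0.0245 0.0505 0.0257]
blade [ 0.5656 -0.0897  0.038 ] [ 0.5315 -0.1024  0.038 ] 20.44771070492611 0.03633756979534343
-70.47380929555487
-160.0751548743286
110.27917388007225
key_fob {'centre': [0.5013, -0.1146, 0.0387], 'conf': 0.65}
key_fob {'centre': [0.509, -0.1086, 0.0485], 'conf': 0.65}
```

View pics/crop2.png

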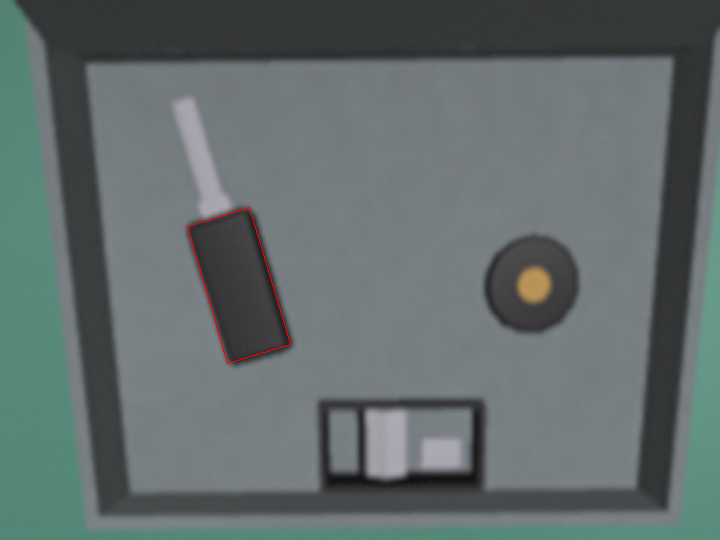

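The fob's top centre is at about (0.503,-0.113) with a yaw of 20°. The contour is about 51x25 mm, which fits the 54x26 fob. The top of the fob must be at z 0.046. Next I grasp it.

```bash
python3 - <<'E'
from h import *
np.set_printoptions(precision=4,suppress=True)
o=ori(np.radians(20.2));P=[0.504,-0.1135]
claw.move_gripper(0.048,f_grip=35)
bot.move_ptp([*P,0.16],o)
print(status.sense()["joint_pos"])
h=bot.movel([*P,0.0325],feed=0.1,force_limit=8)
print(h,status.sense()["position"],status.sense()["force"])
if not h:
    claw.move_gripper(0.0,f_grip=35)
    s=status.sense();print(s["gripper_width"],s["force"])
    bot.movel([*P,0.06],feed=0.08)
    bot.movel([P[0]-0.01,P[1],0.18],feed=0.15)
    s=status.sense();print(s["gripper_width"],s["force"],s["time"])
    p=capture("wrist");save(p,"wrist2");p=capture("scene");save(p,"scene2")
E
python3 -c "
import cv2,numpy as np
a=cv2.imread('pics/wrist2.png');b=cv2.imread('pics/scene2.png')
cv2.imwrite('pics/both2.png',cv2.resize(np.hstack([a,b]),(800,300)))"
```

```text
[-0.2876 -0.1371  1.5797 -0.0008  1.6987  0.9313]
False [ 0.5045 -0.1136  0.0334] [ 0.5233 -0.0712  0.2356]
0.025264002088736782 [-0.0127  0.2853  3.6488]
0.02486191388804486 [-0.5101 -0.1449 -1.4756] 26.2917
```

View pics/both2.png

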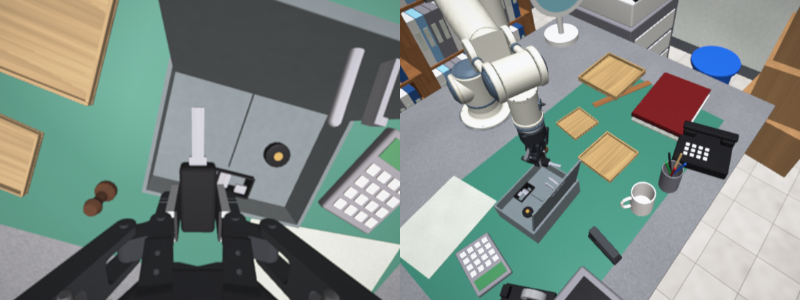

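The key is held at width 25 mm and lies straight in the jaws, with the tag still in its half. Next I carry it to the tray and set it down.

```bash
python3 - <<'E'
from h import *
np.set_printoptions(precision=4,suppress=True)
bot.movel([0.47,-0.02,0.18],feed=0.2)
o=ori(np.radians(-2));P=[0.545,0.131]
bot.move_ptp([*P,0.12],o)
bot.movel([*P,0.025],feed=0.1)
bot.sleep(0.2);f0=status.sense()["force"][2]
z=0.025
h=bot.movel([*P,0.012],feed=0.02);z=0.012
while z>0.004:
    z-=0.0005
    bot.movel([*P,z],feed=0.01,force_limit=8);bot.sleep(0.03)
    s=status.sense();f=s["force"][2]-f0;print(round(z,4),round(s["position"][2],4),round(f,2))
    if f>3: break
print(s["gripper_width"],s["time"])
p=capture("scene");save(p,"scene3");p=capture("wrist");save(p,"wrist3")
E
python3 -c "
import cv2,numpy as np
a=cv2.imread('pics/wrist3.png');b=cv2.imread('pics/scene3.png')
cv2.imwrite('pics/both3.png',cv2.resize(np.hstack([a,b]),(800,300)))"
```

```text
0.0115 0.0116 -0.46
0.011 0.011 -0.9
0.0105 0.0105 -0.8
0.01 0.0099 -1.26
0.0095 0.0095 -0.47
0.009 0.0089 -0.89
0.0085 0.0085 -0.24
0.008 0.0084 2.52
0.0075 0.0083 6.5
0.024917737380565082 32.425
```

View pics/both3.png

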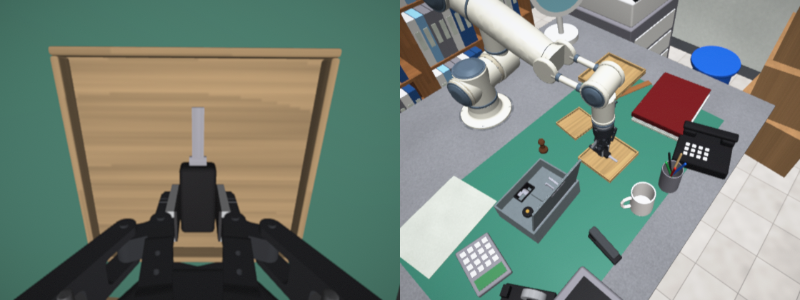

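It touched down at the expected height, inside the tray. Release, retreat and check.

```bash
python3 - <<'E'
from h import *
np.set_printoptions(precision=4,suppress=True)
P=[0.545,0.131]
claw.move_gripper(0.05)
bot.movel([*P,0.12],feed=0.12)
p=capture("wrist");save(p,"wrist4")
for r in landmark_of(p,"key_fob")[:2]: print(r)
bot.movel([0.42,0.1,0.26],feed=0.25)
bot.sleep(0.3)
p=capture("scene");save(p,"scene4")
for n in ["key_fob","tag_c","lid_press","mug","stapler"]:
    for r in landmark_of(p,n)[:1]: print(n,r)
print(status.sense()["time"])
v=cv2.resize(np.hstack([cv2.imread("pics/wrist4.png"),p["color"]]),(800,300))
cv2.imwrite("pics/both4.png",v)
E
```

```text
{'centre': [0.5426, 0.1316, 0.013], 'conf': 0.83}
key_fob {'centre': [0.5495, 0.1296, 0.0129], 'conf': 0.63}
lid_press {'centre': [0.617, -0.1584, 0.1982], 'conf': 0.61}
mug {'centre': [0.7799, 0.0416, -0.0022], 'conf': 0.71}
stapler {'centre': [0.778, -0.1529, -0.0002], 'conf': 0.97}
35.5833
```

View pics/both4.png

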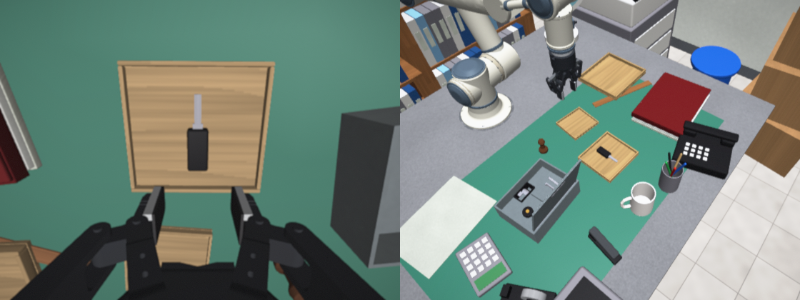

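The key lies flat in the middle tray with the fob centre at z 0.013. The lid is open, the tag is still in the box, and the robot is clear.

```bash
python3 -c "
from h import *
job.hand_in();print(status.sense()['time'])"
```

```text
the job is handed in; nothing more can be done
the job is handed in; nothing more can be done
```

The scooter key is lying flat in the middle-sized tray and the job is handed in, at about 36 s of the 58 s allowed.

- **Lid:** My first press stopped too early. A brief force spike tripped the limit at about 8 mm depth and the latch held. I pressed again in 0.5 to 1 mm steps, and the latch let go with a steady reading of 12.2 N. I moved away at once and the lid swung fully open by itself. I kept clear of it after that.
- **Key:** I gripped the fob across its width, with the jaws closing to 25 mm. I lowered it onto the tray floor until I felt contact (6.5 N), let go and moved away. The tray measured 159 x 170 mm, which matches the size asked for.
- **Last checks:** The fob's centre is 13 mm above the desk, as it should be when lying flat in the tray. The lid is still open and nothing else on the desk looks moved.
- **Disagreements:** The two cameras differed by about 7 mm on the fob's x position, both before the grasp and after placing. In the final picture the network did not report the tag, but it is visible in its half of the box.

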